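Put away two stacks of hardware in the outlined trays

ROBOT

A 6-joint arm with a two-finger parallel gripper is mounted at the origin on the work surface. World frame = base frame: x ahead of the robot, y to its left, z up, the work surface at z = 0. Lengths are in m, angles in rad, forces in N, time in s.
With the tool pointing down it reaches from about 0.4 to 0.925 m from the base axis. Payload 3.4 kg.
Tool frame: the origin (TCP) lies on the centre line of the jaws, within the pads' length; the fingertips stand 17 mm ahead of it and the grasp point (between the pads) lies 2 mm behind it (robot.tip_reach is the distance from the TCP to the fingertips, in m); z points along the fingers, y is the direction in which the jaws open and shut (so a half turn about z gives the same grasp; the last joint's range is limited). The gripper opens to 85 mm and grips with 20 to 120 N. Pads are 22 mm wide; open, the fingers measure 114 mm over their backs; the gripper's body (76 mm by 85 mm) begins 54 mm behind the grasp point. The pads swing forward as they close: fully open they stand 13 mm farther back than shut.
Start: joints at [1.069, 0.307, 1.506, -0, 1.328, -0.073], TCP at [0.239, 0.523, 0.211] pointing down, gripper open.
Joint ranges: [-3.12, 3.12], [-1.05, 2.28], [0.14, 2.33], [-1.42, 4.57], [0.1, 2.73], [-2.68, 2.68]. Speed limits (rad/s): [2.57, 2.57, 3.14, 3.14, 3.14, 3.14].

INTERFACE

Orientations are given as a unit quaternion [w, x, y, z].
In Python, from station import robot, hand, eyes, ticket gives the robot as it stands. Calls block until the motion is done:
- robot.move_to(position, orientation): joint-space move of the TCP to a pose.
- robot.line_to(position, ori=None, v=0.15, guard=None): straight line of the TCP; ori=None keeps the orientation; v is the mean speed in m/s. With guard (N) it stops when the force on the tool has changed by that much, and returns True; else False.
- robot.movej(angles): joint-space move.
- hand.gripper_to(opening, newtons=None): opening from 0.0 (shut) to 1.0 (fully open); newtons is the grip in N (None keeps the last); returns when the fingers have stopped.
- robot.pause(seconds).
- robot.solve_ik(position, orientation): joint angles nearest the present ones, or None.
- robot.sense(): the state.
- eyes.snapshot(name): name is "side" or "top" or "wrist"; returns (picture, depth): 420x560x3 uint8, red, green, blue; 420x560 float32, m along the optical axis (not along the pixel's ray), 0 where there is no reading.
- eyes.camera_model(name): a dict with "vertical_fov" (degrees; the focal length in pixels is half the picture's height over the tangent of half this angle, whatever the lens; pixels are square), "cx", "cy" (the principal point, pixels), "dist" ([k1, k2, p1, p2, k3] as OpenCV has them; the pictures are not rectified), "R" (3x3) and "t" (3): a world point X has camera coordinates R X + t. Camera axes: x right, y down, z forward; pixel columns grow to the right and rows downward; lengths in m; the calibration is good to about 2 mm. A picture is of the moment at which its call begins: read the wrist's pose just before it. camera_model takes no time and is no camera call; for the wrist camera it gives the pose at the moment of the call.
A pose or a line that the arm cannot do raises robot.Unreachable and nothing moves.
- ticket.job_done(): hands the job in, once; it reports no verdict.
The state is a dict: "time_s": time; "joint_pos": joint angles; "joint_vel": joint speeds; "joint_torque": joint torques, N m; "eef_pos": TCP position; "ee_rot": TCP orientation; "ft_force": force on the tool from outside, world axes, zero at the start; "ft_torque": the same for the moment, N m; "finger_gap": opening from 0.0 (shut) to 1.0 (fully open).
Only numpy, scipy, OpenCV 4.12 (cv2) and the standard library are available. Lean on these libraries where they do the work, as an engineer would, in place of code of your own. Each camera call takes 0.05 s, during which the arm holds its last target.

TASK

Take the two stacks of steel hardware apart and put each part away in the wooden tray that has its own dark outline painted on the floor: lying flat, the same way up as now, centred on the outline, and the channel piece turned lengthwise along its outline. Set the parts down rather than dropping them, let go of them all, and leave the jar and the carton where they stand.

Things in the scene. Friction and masses are not known exactly. Their poses are not given: they have to be found in the camera images.
- hex_nut: Large plain steel hexagon nut: 46 mm across flats (53 mm across corners), 28 mm high, with a 26 mm through bore. Origin at the centre of its underside, z up along the bore; one pair of flats faces its +y and -y, the others are at 60 degrees to these. At the start it is the upper part of one of the two stacks. 0.35 kg.
- bush: Plain steel round flanged bush: flange 56 mm in diameter and 8 mm thick at the bottom, then a barrel 34 mm in diameter up to 28 mm total height, 20 mm bore. Origin at the centre of the flange's underside, z up. At the start it is the upper part of one of the two stacks. Gripped by the barrel. 0.30 kg.
- square_nut: Plain steel square nut, 62 x 62 mm and 28 mm high, with a 30 mm round bore. Origin at the centre of its underside, z up, x and y square to its faces. At the start it stands on the bench as the lower part of one of the two stacks (which of the two upper parts lies on it varies; its edges stick out under that). 0.38 kg.
- channel: Short piece of plain steel U-channel lying open side down: 80 mm long (its x), 41 mm wide (its y), 28 mm high, walls 3 mm, with a 28 x 14 mm slot in its flat top. Origin below its centre at the level of its lower edges, z up. At the start it stands on the bench as the lower part of one of the two stacks (which of the two upper parts lies on it varies; its edges stick out under that). Gripped across its 41 mm width. 0.22 kg.
- tray_hex: Fixed wooden tray, 112 mm square outside, 100 mm inside, with a bare floor 4 mm above the bench and a low pinkish-red rim 6 mm thick whose top is 8 mm above the bench. Origin at its centre, on the bench (underside); z up, x and y along its sides. On its floor is painted a dark grey hexagon, 46 mm across flats, with a bare round spot in its middle: the outline of the hexagon nut.
- tray_round: Fixed wooden tray, 112 mm square outside, 100 mm inside, with a bare floor 4 mm above the bench and a low pinkish-red rim 6 mm thick whose top is 8 mm above the bench. Origin at its centre, on the bench (underside); z up, x and y along its sides. On its floor is painted a dark grey disc, 56 mm in diameter, with a small bare spot in its middle: the outline of the flanged bush.
- tray_square: Fixed wooden tray, 112 mm square outside, 100 mm inside, with a bare floor 4 mm above the bench and a low pinkish-red rim 6 mm thick whose top is 8 mm above the bench. Origin at its centre, on the bench (underside); z up, x and y along its sides. On its floor is painted a dark grey 62 mm square with a bare round spot in its middle: the outline of the square nut.
- tray_oblong: Fixed wooden tray, 112 mm square outside, 100 mm inside, with a bare floor 4 mm above the bench and a low pinkish-red rim 6 mm thick whose top is 8 mm above the bench. Origin at its centre, on the bench (underside); z up, x and y along its sides. On its floor is painted a dark grey rectangle, 80 mm along the tray's x and 41 mm along its y: the outline of the channel piece.
- jar: Bystander: closed glass jar, 64 mm in diameter, 85 mm high, dark lid. Origin at the centre of its underside.
- carton: Bystander: closed cardboard carton, 70 x 90 mm, 50 mm high. Origin at the centre of its underside.
Things that resemble listed ones, but are neither listed nor needed, are in the scene too. Leave any red look-alike of the channel alone. Leave any orange look-alike of the tray_oblong alone.

How it is judged:
At the end, for the whole second after the job is handed in: Each part is released and at rest on the floor of its own tray: within 12 mm of the tray's centre, origin 1 to 6 mm above the tray's underside, tilted less than 0.04 rad; the channel's length within 0.25 rad of its outline's (horizontal distance between hex_nut and tray_hex below 0.012 m and z of hex_nut in the frame of tray_hex between 0.001 and 0.006 m and angle between each of hex_nut, bush, square_nut, channel's own z axis and vertical below 0.04 rad and linear speed of each of hex_nut, bush, square_nut, channel below 0.02 m/s and angular speed of each of hex_nut, bush, square_nut, channel below 0.2 rad/s and contact force between each of hex_nut, bush, square_nut, channel and the fingers below 0.05 N and horizontal distance between bush and tray_round below 0.012 m and z of bush in the frame of tray_round between 0.001 and 0.006 m and horizontal distance between square_nut and tray_square below 0.012 m and z of square_nut in the frame of tray_square between 0.001 and 0.006 m and horizontal distance between channel and tray_oblong below 0.012 m and z of channel in the frame of tray_oblong between 0.001 and 0.006 m and angle between the x axis of channel and the x axis of tray_oblong, either way round below 0.25 rad); the robot touches nothing.
It fails at once if the jar or the carton is shifted by more than 20 mm (distance of any of jar, carton from where it was at the start of the episode above 0.02 m).
It fails at once if a part is dropped from more than about 20 mm or thrown (faster than 0.6 m/s with no finger on it) ((linear speed of hex_nut above 0.6 m/s and contact force between hex_nut and the fingers below 0.05 N) or (linear speed of bush above 0.6 m/s and contact force between bush and the fingers below 0.05 N) or (linear speed of square_nut above 0.6 m/s and contact force between square_nut and the fingers below 0.05 N) or (linear speed of channel above 0.6 m/s and contact force between channel and the fingers below 0.05 N)).
It also fails if it takes over 83 s, if anything falls off the work surface, if the arm or the gripper's body presses on something with over 40 N, if the wrist force passes 120 N, or if a joint passes its speed limit or range.

## Working session

There is one attempt and no reset: what is moved stays moved. The work goes in short steps, each a Python script; the robot and the scene stay as the last script left them, time stands still between calls to the robot, and variables do not carry over. Pictures are saved under pics/ and viewed, and the job is handed in when it is done.

```bash
ls; mkdir -p pics; python3 - <<'E'
from station import robot, hand, eyes, ticket
import cv2,numpy as np
for n in ("side","top"):
    p,d=eyes.snapshot(n); np.savez(f"snap_{n}.npz",p=p,d=d); cv2.imwrite(f"pics/{n}0.png",p[:,:,::-1])
    m=eyes.camera_model(n); print(n,{k:np.round(v,4).tolist() for k,v in m.items()}, (d==0).mean())
print(robot.sense())
E
```

```text
pics
side {'vertical_fov': 47.1097, 'cx': 273.9483, 'cy': 199.8591, 'dist': [0.0123, 0.0, 0.0, 0.0, 0.0], 'R': [[0.9132, -0.4068, -0.0237], [-0.2513, -0.5166, -0.8185], [0.3207, 0.7534, -0.574]], 't': [-0.4994, 0.2, 1.1278]} 0.003907312925170068
top {'vertical_fov': 45.6889, 'cx': 280.4373, 'cy': 203.3211, 'dist': [-0.111, 0.0, 0.0, 0.0, 0.0], 'R': [[0.0302, -0.9995, 0.0026], [-0.9778, -0.03, -0.2075], [0.2075, 0.0037, -0.9782]], 't': [-0.0006, 0.5442, 1.1282]} 0.0040943877551020405
{'time_s': 0.1, 'joint_pos': array([ 1.06951758e+00,  3.07489854e-01,  1.50756345e+00, -9.37780715e-06,
        1.32840109e+00, -7.34721242e-02]), 'joint_vel': array([ 0.00054534, -0.00047242, -0.00356749,  0.00135295, -0.00117954,
        0.00072159]), 'joint_torque': array([-1.06975152e-03, -4.58533072e+01, -2.52604276e+01, -2.54087490e-04,
        5.73837708e-03, -8.96143064e-06]), 'eef_pos': array([0.23823856, 0.52257953, 0.20997016]), 'ee_rot': array([-2.59477030e-04,  2.12274665e-01,  9.77209599e-01, -8.93982037e-04]), 'ft_force': array([-0.6864491 , -0.31125432,  0.00485377]), 'ft_torque': array([0.02708771, 0.00380751, 0.01809983]), 'finger_gap': 1.0028131995450804}
```

View pics/side0.png

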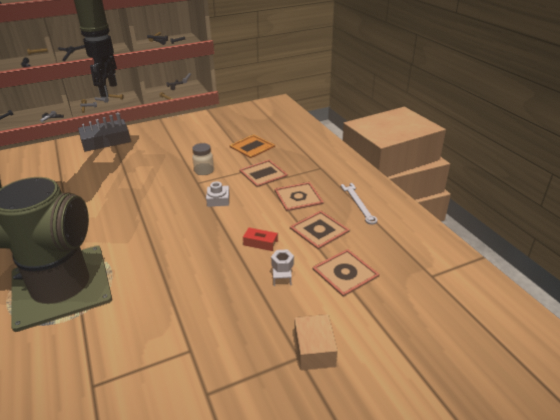

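View pics/top0.png

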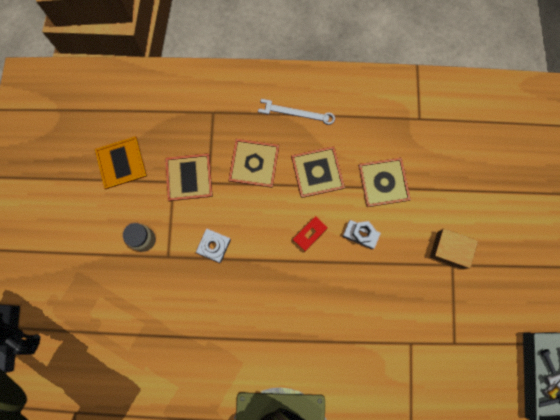

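The top view shows, left to right: the orange decoy (120,162), oblong tray (189,177), hex tray (254,163), square tray (317,171) and round tray (384,182). The bush sits on the square nut at (212,245) and the hex nut on the channel at (362,233). The red look-alike is at (310,234), the jar at (138,237) and the carton at (455,247). Next I'll compute positions.

```bash
cat > h.py <<'E'
import numpy as np,cv2
def K(m,shape=(420,560)):
    f=shape[0]/2/np.tan(np.radians(m["vertical_fov"])/2)
    return np.array([[f,0,m["cx"]],[0,f,m["cy"]],[0,0,1.]])
def ray(m,uv,z):
    uv=np.asarray(uv,float).reshape(-1,1,2)
    n=cv2.undistortPoints(uv,K(m),np.array(m["dist"],float)).reshape(-1,2)
    R=np.array(m["R"]);t=np.array(m["t"])
    d=np.c_[n,np.ones(len(n))]@R; c=-R.T@t
    return c+d*((z-c[2])/d[:,2])[:,None]
def proj(m,X):
    r,_=cv2.Rodrigues(np.array(m["R"]))
    return cv2.projectPoints(np.asarray(X,float).reshape(-1,1,3),r,np.array(m["t"],float),K(m),np.array(m["dist"],float))[0].reshape(-1,2)
def blobs(mask,amin=30):
    n,l,s,c=cv2.connectedComponentsWithStats(mask.astype(np.uint8),connectivity=8)
    return [(s[i,4],c[i],(l==i)) for i in range(1,n) if s[i,4]>=amin]
E
python3 - <<'E'
from station import eyes
from h import *
m=eyes.camera_model("top"); z=np.load("snap_top.npz"); p=z["p"]
hsv=cv2.cvtColor(p,cv2.COLOR_RGB2HSV)
roi=np.zeros(p.shape[:2],bool); roi[125:290,80:500]=1
print("dark")
for a,c,l in blobs((hsv[...,2]<85)&roi,60):
    # hull for outlines with bright spots
    pts=np.argwhere(l)[:,::-1].astype(np.float32)
    hull=cv2.convexHull(pts); r=cv2.minAreaRect(ray(m,hull.reshape(-1,2),.004)[:,:2].astype(np.float32))
    print(a,np.round(c,1),np.round(ray(m,c,.004)[0,:2],4),np.round(r[0],4),np.round(r[1],4),round(r[2],1))
print("grey")
for a,c,l in blobs((hsv[...,1]<60)&(hsv[...,2]>110)&roi,60):
    print(a,np.round(c,1),np.round(ray(m,c,.028)[0,:2],4),np.round(ray(m,c,.056)[0,:2],4))
s=cv2.resize(p[210:270,180:400],None,fx=3.6,fy=3.6,interpolation=cv2.INTER_CUBIC)
cv2.imwrite("pics/crop0.png",s[...,::-1])
E
```

```text
dark
415 [120.  162.1] [0.6506 0.4301] [0.651  0.4302] [0.0763 0.0377] 19.6
140 [253.5 162.6] [0.6584 0.0875] [0.659  0.0874] [0.0447 0.0427] 52.4
385 [317.3 171.4] [ 0.6404 -0.0744] [ 0.6406 -0.0744] [0.0584 0.0582] 14.1
435 [188.4 176.7] [0.6167 0.2506] [0.6171 0.2507] [0.0767 0.0377] 7.8
255 [384.1 181.6] [ 0.6192 -0.2437] [ 0.619  -0.2441] [0.0499 0.0505] 45.9
451 [135.3 235. ] [0.464  0.3728] [0.4632 0.3725] [0.0581 0.058 ] 4.7
97 [149.  242.6] [0.4464 0.3371] [0.4468 0.3389] [0.0249 0.057 ] 62.9
283 [441.3 253.3] [ 0.4413 -0.3846] [ 0.4369 -0.3877] [0.109  0.0639] 32.5
76 [356.1 240.6] [ 0.4674 -0.1724] [ 0.469  -0.1771] [0.0744 0.0179] 64.7
grey
503 [362.4 232.8] [ 0.4834 -0.184 ] [ 0.4791 -0.1794]
630 [212.7 245. ] [0.4429 0.1756] [0.4395 0.1717]
```

View pics/crop0.png

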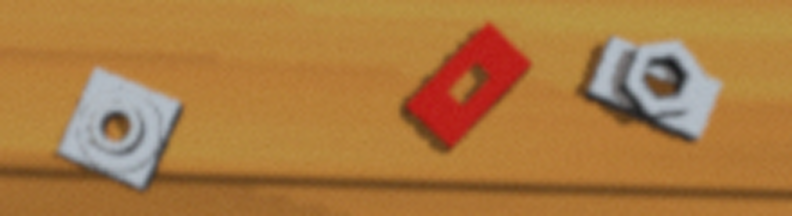

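The oblong tray's long axis comes out at about 7.8° in world, and all four outline centres are located. Next: close wrist views of both stacks.

```bash
cat >> h.py <<'E'
def q(a): return np.array([0,np.cos(a/2),np.sin(a/2),0.])
E
python3 - <<'E'
from station import robot,eyes
from h import *
for n,P in (("bush",[.43,.172,.27]),("hex",[.47,-.18,.27])):
    robot.move_to(P,q(np.arctan2(P[1],P[0])+np.pi if 0 else np.radians(180)+0*1.0) if False else q(np.arctan2(P[1],P[0])))
    m=eyes.camera_model("wrist"); p,d=eyes.snapshot("wrist")
    np.savez(f"w_{n}.npz",p=p,d=d,**m); cv2.imwrite(f"pics/w_{n}.png",p[...,::-1])
    s=robot.sense(); print(s["time_s"],s["joint_pos"].round(2),s["eef_pos"].round(3), np.round(-m["R"].T@m["t"],3),np.round(m["R"][2],2))
E
```

```text
1.65 [0.29 0.1  1.63 0.   1.41 1.48] [0.43  0.173 0.27 ] [0.505 0.202 0.433] [-0.29 -0.12 -0.95]
3.0333 [-0.45  0.16  1.55  0.    1.43  1.49] [ 0.47  -0.179  0.27 ] [ 0.546 -0.208  0.433] [-0.29  0.11 -0.95]
```

View pics/w_bush.png

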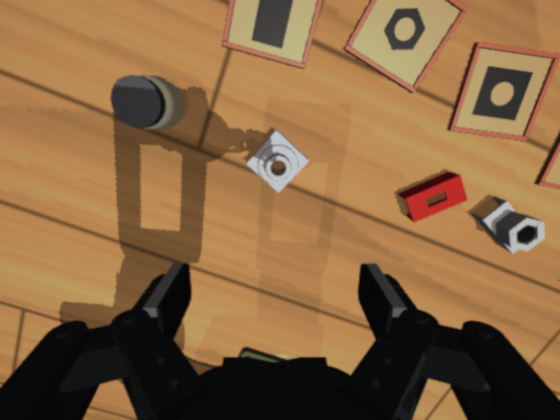

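View pics/w_hex.png

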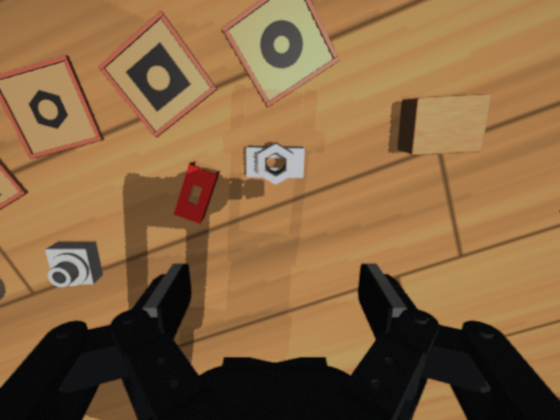

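In the wrist views, bush on square nut is at (277,162) and hex nut on channel at (275,162), with the channel nearly horizontal in the picture. Segmenting by depth and colour.

```bash
python3 - <<'E'
from h import *
for n in ("bush","hex"):
    m=dict(np.load(f"w_{n}.npz")); p=m["p"];d=m["d"]; m["vertical_fov"]=float(m["vertical_fov"])
    vv,uu=np.mgrid[130:200,235:315]; uv=np.c_[uu.ravel(),vv.ravel()].astype(float)
    nn=cv2.undistortPoints(uv.reshape(-1,1,2),K(m),m["dist"]).reshape(-1,2)
    D=d[130:200,235:315].ravel()
    X=(np.c_[nn,np.ones(len(nn))]*D[:,None]-m["t"])@m["R"]
    hsv=cv2.cvtColor(p,cv2.COLOR_RGB2HSV)[130:200,235:315].reshape(-1,3)
    print(n,"bg z",np.median(X[(hsv[:,1]>80),2]).round(4),X[(hsv[:,1]>80),2].std().round(4))
    for lo,hi in ((.003,.015),(.022,.034),(.034,.041),(.05,.062)):
        s=(X[:,2]>lo)&(X[:,2]<hi)&(hsv[:,1]<90)
        if s.sum()<10: print(lo,s.sum());continue
        pts=X[s][:,:2].astype(np.float32); r=cv2.minAreaRect(pts); c=cv2.minEnclosingCircle(pts)
        print(lo,hi,s.sum(),X[s].mean(0).round(4),"rect",np.round(r[0],4),np.round(r[1],4),round(r[2],1),"circ",np.round(c[0],4),round(c[1],4))
    s=cv2.resize(p[130:200,235:315],None,fx=7,fy=7,interpolation=cv2.INTER_CUBIC); cv2.imwrite(f"pics/wc_{n}.png",s[...,::-1])
E
```

```text
bush bg z -0.0003 0.0271
0.003 0.015 45 [0.4505 0.1748 0.0098] rect [0.4515 0.1771] [0.0502 0.0517] 69.2 circ [0.4514 0.1771] 0.0361
0.022 0.034 761 [0.4521 0.1771 0.028 ] rect [0.4445 0.1735] [0.062  0.0622] 69.1 circ [0.4451 0.1735] 0.0432
0.034 0.041 727 [0.4441 0.1733 0.0358] rect [0.4419 0.1724] [0.0549 0.0535] 23.6 circ [0.4419 0.172 ] 0.0277
0.05 0.062 351 [0.4425 0.1721 0.0552] rect [0.4423 0.172 ] [0.0324 0.0314] 22.0 circ [0.442 0.172] 0.0169
hex bg z -0.0003 0.0234
0.003 0.015 37 [ 0.5024 -0.1896  0.0091] rect [ 0.5017 -0.1912] [0.0756 0.0003] 68.1 circ [ 0.5017 -0.1912] 0.0379
0.022 0.034 776 [ 0.4837 -0.1849  0.0277] rect [ 0.4857 -0.1862] [0.0798 0.048 ] 69.2 circ [ 0.4829 -0.1851] 0.0443
0.034 0.041 42 [ 0.4877 -0.1887  0.0376] rect [ 0.4903 -0.1918] [0.0361 0.0389] 8.7 circ [ 0.4932 -0.1894] 0.0227
0.05 0.062 814 [ 0.4849 -0.1862  0.0553] rect [ 0.4847 -0.1858] [0.052  0.0461] 38.3 circ [ 0.4846 -0.186 ] 0.0263
```

View pics/wc_bush.png

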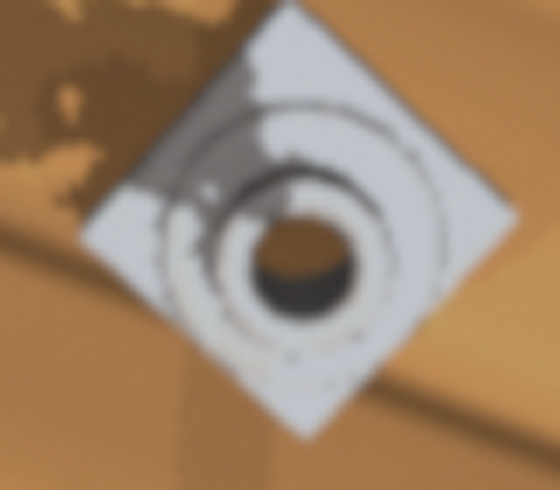

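View pics/wc_hex.png

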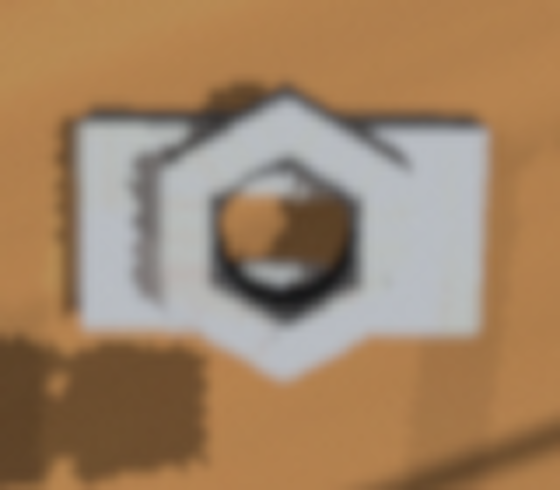

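The stacks measure cleanly: bush at (0.442,0.172), square nut at (0.4447,0.1735) with yaw 69°, and hex nut at (0.4847,-0.1859). The channel's long axis is about 69°. Now I'll cross-check the tray outlines from the wrist views and get the tray yaws.

```bash
python3 - <<'E'
from station import eyes,robot
from h import *
print("tip",robot.tip_reach)
mt=eyes.camera_model("top"); 
S=[("top",mt,np.load("snap_top.npz")["p"],(slice(125,215),slice(80,430)))]
ms=eyes.camera_model("side"); S.append(("side",ms,np.load("snap_side.npz")["p"],(slice(130,300),slice(225,385))))
for n in("bush","hex"):
    m=dict(np.load(f"w_{n}.npz")); m["vertical_fov"]=float(m["vertical_fov"]); S.append((n,m,m["p"],(slice(0,150),slice(0,560))))
for n,m,p,sl in S:
    hsv=cv2.cvtColor(p,cv2.COLOR_RGB2HSV); roi=np.zeros(p.shape[:2],bool); roi[sl]=1
    for a,c,l in blobs((hsv[...,2]<85)&roi,60):
        hull=cv2.convexHull(np.argwhere(l)[:,::-1].astype(np.float32)).reshape(-1,2)
        r=cv2.minAreaRect(ray(m,hull,.004)[:,:2].astype(np.float32))
        if hull.min()<2 : continue
        print(n,a,np.round(r[0],4),np.round(r[1],4),round(r[2],1))
p=S[0][2]; hsv=cv2.cvtColor(p,cv2.COLOR_RGB2HSV)
roi=np.zeros(p.shape[:2],bool); roi[S[0][3]]=1
print("rims")
red=((hsv[...,0]<8)|(hsv[...,0]>165))&(hsv[...,1]>70)&roi
for a,c,l in blobs(red,40):
    pts=np.argwhere(l)[:,::-1].astype(np.float32)
    r=cv2.minAreaRect(ray(mt,pts,.008)[:,:2].astype(np.float32)); print(a,np.round(r[0],4),np.round(r[1],4),round(r[2],1))
E
```

```text
tip 0.017
top 415 [0.651  0.4302] [0.0763 0.0377] 19.6
top 140 [0.659  0.0874] [0.0447 0.0427] 52.4
top 385 [ 0.6406 -0.0744] [0.0584 0.0582] 14.1
top 435 [0.6171 0.2507] [0.0767 0.0377] 7.8
top 255 [ 0.619  -0.2441] [0.0499 0.0505] 45.9
side 62 [0.6535 0.4248] [0.0621 0.024 ] 18.8
side 80 [0.619  0.2456] [0.0631 0.0223] 7.1
side 67 [ 0.6421 -0.0794] [0.05   0.0482] 15.1
bush 730 [0.6604 0.0853] [0.0436 0.0487] 21.7
bush 210 [ 0.6276 -0.0212] [0.1088 0.0049] 14.0
bush 1612 [ 0.642  -0.0768] [0.0599 0.0599] 14.2
bush 2610 [0.4464 0.3489] [0.0691 0.1382] 1.0
bush 340 [0.4632 0.3366] [0.061  0.0285] 21.4
bush 61 [ 0.6168 -0.1889] [0.0216 0.0063] 10.3
hex 1116 [ 0.621  -0.2455] [0.0502 0.0522] 38.9
hex 1665 [ 0.6423 -0.0769] [0.06   0.0596] 14.2
hex 105 [0.6605 0.028 ] [0.0024 0.0955] 83.3
hex 604 [0.6605 0.0846] [0.0483 0.0439] 54.8
hex 774 [ 0.4628 -0.3755] [0.022  0.0683] 71.4
rims
```

The wrist and top estimates differ by a consistent ~2 mm, so I'll use the wrist-frame values. Bush first.

```bash
cat > act.py <<'E'
from station import robot,hand,eyes,ticket
from h import *
def yaws(phi,P):
    # tool yaw for jaw axis angle phi (deg): choose least |j6|
    best=None
    for k in (-1,0,1,2):
        a=np.radians(phi+90+180*k); j=robot.solve_ik(P,q(a))
        if j is not None and (best is None or abs(j[5])<best[0]): best=(abs(j[5]),a)
    return best[1]
def st(tag):
    s=robot.sense(); print(tag,"t",round(s["time_s"],2),s["eef_pos"].round(4),"F",s["ft_force"].round(1),"gap",round(s["finger_gap"],3))
    return s
def pick(xy,z,phi,open_,N,hi=0.15):
    P=[*xy,hi]; a=yaws(phi,P)
    robot.move_to(P,q(a)); hand.gripper_to(open_)
    robot.line_to([*xy,z+.03],v=.25)
    print("guard",robot.line_to([*xy,z],v=.08,guard=12)); st("down")
    hand.gripper_to(0.0,N); st("gripped")
    robot.line_to([*xy,z+.03],v=.1); robot.line_to([*xy,hi],v=.25); return st("lifted")
def place(xy,z,phi,open_,hi=0.15):
    P=[*xy,hi]; a=yaws(phi,P)
    robot.move_to(P,q(a)); st("over")
    robot.line_to([*xy,z+.02],v=.2)
    g=robot.line_to([*xy,z-.003],v=.03,guard=6); print("guard",g); st("set")
    hand.gripper_to(open_); robot.pause(.1)
    robot.line_to([*xy,z+.04],v=.15); robot.line_to([*xy,hi],v=.3); st("up")
def wrist(name):
    m=eyes.camera_model("wrist"); p,d=eyes.snapshot("wrist"); np.savez(f"w_{name}.npz",p=p,d=d,**m); cv2.imwrite(f"pics/w_{name}.png",p[...,::-1])
E
python3 - <<'E'
from act import *
pick([.4421,.172],.028+.028,-68,.75,60)
wrist("b1")
E
```

```text
guard False
down t 5.71 [0.4427 0.1722 0.0567] F [0.6 0.3 0.1] gap 0.754
gripped t 6.33 [0.4421 0.172  0.056 ] F [-0.1 -0.1 -0. ] gap 0.002
lifted t 7.19 [0.4424 0.1721 0.1503] F [-0.5  0.7 -0.5] gap -0.002
```

View pics/w_b1.png

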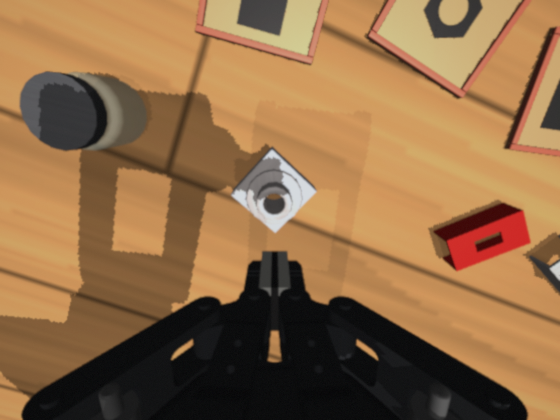

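The gripper closed fully (gap 0.002) and the bush is still on the square nut at (275,200), so the grasp missed. I'll check the geometry by projecting the actual fingertip position into this image.

```bash
python3 - <<'E'
from h import *
from station import robot,eyes
mt=eyes.camera_model("top"); s=robot.sense(); e=s["eef_pos"]; print(e, s["ee_rot"])
m=dict(np.load("w_b1.npz")); m["vertical_fov"]=float(m["vertical_fov"])
print("tip px wrist",proj(m,[e-[0,0,.017],e]))
p,d=m["p"],m["d"]
for box in ((160,230,235,320),(235,275,240,310)):
    vv,uu=np.mgrid[box[0]:box[1],box[2]:box[3]]; uv=np.c_[uu.ravel(),vv.ravel()].astype(float)
    nn=cv2.undistortPoints(uv.reshape(-1,1,2),K(m),m["dist"]).reshape(-1,2)
    D=d[box[0]:box[1],box[2]:box[3]].ravel(); X=(np.c_[nn,np.ones(len(nn))]*D[:,None]-m["t"])@m["R"]
    for lo,hi in ((.022,.034),(.05,.062),(.11,.2)):
        k=(X[:,2]>lo)&(X[:,2]<hi)
        if k.sum()>20: print(box,lo,k.sum(),X[k].mean(0).round(4),X[k].min(0).round(4),X[k].max(0).round(4))
for n in("top","side"):
    mm=eyes.camera_model(n); p,d=eyes.snapshot(n); np.savez(f"snap_{n}1.npz",p=p,d=d)
    print(n,proj(mm,[e-[0,0,.017],[.442,.172,.056]]).round(0))
    u,v=proj(mm,[.442,.172,.1])[0].astype(int); cv2.imwrite(f"pics/{n}1.png",cv2.resize(p[max(v-60,0):v+60,u-80:u+80],None,fx=4,fy=4)[...,::-1])
E
```

```text
[0.44130481 0.17176506 0.14931994] [ 6.35902882e-05  9.81627467e-01  1.90806234e-01 -7.02280967e-04]
tip px wrist [[273.87144784 239.17339994]
 [273.85113777 250.49291692]]
(160, 230, 235, 320) 0.022 1264 [0.4524 0.1768 0.0279] [0.4074 0.134  0.022 ] [0.4793 0.2113 0.034 ]
(160, 230, 235, 320) 0.05 689 [0.443  0.1724 0.0551] [0.4261 0.1552 0.0501] [0.4589 0.1889 0.0574]
(235, 275, 240, 310) 0.11 979 [0.4512 0.1754 0.1861] [0.4434 0.1617 0.1736] [0.4555 0.187  0.1979]
top [[208. 240.]
 [213. 244.]]
side [[212. 161.]
 [215. 184.]]
```

View pics/side1.png

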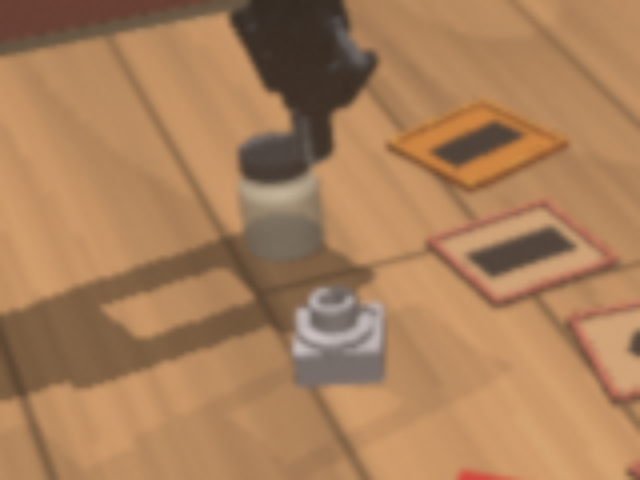

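View pics/top1.png

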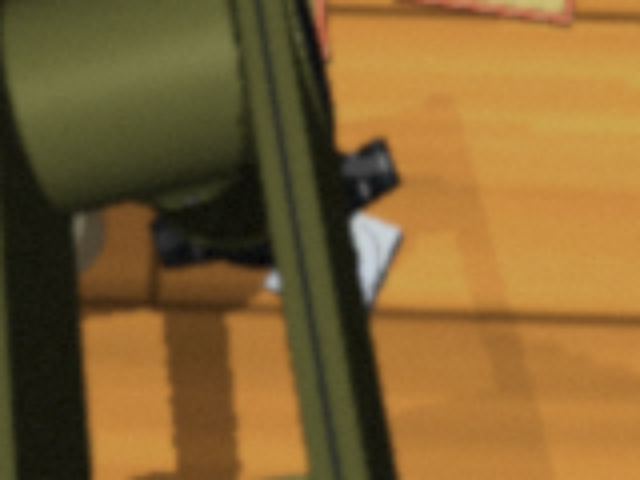

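The fingertips look higher than the stated TCP implies. I'll measure this from the wrist depth and the side view.

```bash
python3 - <<'E'
from h import *
from station import robot,eyes
m=dict(np.load("w_b1.npz")); m["vertical_fov"]=float(m["vertical_fov"]); d=m["d"]
for u in (267,281):
  for v in range(244,300,4):
    nn=cv2.undistortPoints(np.array([[[u,v]]],float),K(m),m["dist"]).reshape(2)
    print(u,v,((np.r_[nn,1]*d[v,u]-m["t"])@m["R"]).round(4), m["p"][v,u])
ms=eyes.camera_model("side"); z=np.load("snap_side1.npz"); p=z["p"];d=z["d"]
u0,v0=proj(ms,[.442,.172,.1])[0].astype(int); print(u0,v0)
for v in range(v0-60+28,v0-60+46,1):
    u=u0-80+79; nn=cv2.undistortPoints(np.array([[[u,v]]],float),K(ms),np.array(ms["dist"],float)).reshape(2)
    print(u,v,((np.r_[nn,1]*d[v,u]-ms["t"])@ms["R"]).round(4),p[v,u])
E
```

```text
267 244 [ 0.377   0.1547 -0.0004] [184 134  81]
267 248 [ 3.722e-01  1.528e-01 -3.000e-04] [188 135  83]
267 252 [0.4513 0.1796 0.1756] [70 63 56]
267 256 [0.4513 0.1795 0.18  ] [58 58 56]
267 260 [0.4508 0.1792 0.1831] [57 57 55]
267 264 [0.4509 0.1792 0.1873] [58 57 55]
267 268 [0.4513 0.1792 0.1919] [58 58 56]
267 272 [0.4513 0.1791 0.1954] [56 56 54]
267 276 [0.4513 0.179  0.1987] [57 58 55]
267 280 [0.4513 0.179  0.2019] [58 58 55]
267 284 [0.4513 0.1789 0.205 ] [57 57 55]
267 288 [0.4511 0.1787 0.2076] [101 100  97]
267 292 [0.4529 0.1793 0.2132] [46 45 45]
267 296 [0.4531 0.1793 0.2162] [11 13 14]
281 244 [0.3836 0.1396 0.0006] [186 135  83]
281 248 [ 0.378   0.1372 -0.0012] [186 135  83]
281 252 [0.4537 0.1727 0.1748] [69 62 56]
281 256 [0.4538 0.1728 0.1796] [57 57 55]
281 260 [0.4542 0.1731 0.1848] [57 57 55]
281 264 [0.4535 0.1729 0.1875] [56 57 54]
281 268 [0.454  0.1732 0.1922] [58 58 56]
281 272 [0.4535 0.1731 0.195 ] [57 57 55]
281 276 [0.4531 0.173  0.1977] [58 58 55]
281 280 [0.4534 0.1732 0.2017] [57 57 55]
281 284 [0.4541 0.1736 0.206 ] [58 57 55]
281 288 [0.4526 0
[... 211 characters left out ...]
 [0.4444 0.1622 0.1994] [65 50 40]
212 141 [0.4439 0.1615 0.1969] [64 50 40]
212 142 [0.4436 0.1616 0.194 ] [65 50 40]
212 143 [0.4426 0.159  0.1924] [66 51 41]
212 144 [0.441  0.1541 0.1922] [65 51 40]
212 145 [0.4409 0.1548 0.1889] [66 52 41]
212 146 [0.4401 0.1527 0.1871] [66 52 42]
212 147 [0.4418 0.1603 0.1799] [67 53 42]
212 148 [0.4399 0.1542 0.1804] [68 55 45]
212 149 [0.4414 0.1612 0.1735] [81 68 59]
212 150 [ 0.5222  0.4648 -0.0013] [123 100  80]
212 151 [0.519  0.4544 0.0008] [176 135  96]
212 152 [ 0.5177  0.4511 -0.0011] [197 149 104]
212 153 [ 5.152e-01  4.431e-01 -2.000e-04] [194 150 108]
212 154 [0.5122 0.4331 0.0017] [182 146 110]
212 155 [0.51   0.4264 0.0019] [170 138 107]
```

Both views put the tips at z≈0.174 where the stated geometry gives 0.132, about 42 mm higher; xy agrees. I'll check the earlier open-gripper views, and measure at tray reach and at low height too.

```bash
cat >> h.py <<'E'
def tipz(m,uvbox):
    d=m["d"]; v0,v1,u0,u1=uvbox
    vv,uu=np.mgrid[v0:v1,u0:u1]; uv=np.c_[uu.ravel(),vv.ravel()].astype(float)
    nn=cv2.undistortPoints(uv.reshape(-1,1,2),K(m),m["dist"]).reshape(-1,2)
    D=d[v0:v1,u0:u1].ravel(); X=(np.c_[nn,np.ones(len(nn))]*D[:,None]-m["t"])@m["R"]
    dist=D<.4
    k=dist&(D>0)
    return X[k]
def loadw(n):
    m=dict(np.load(f"w_{n}.npz")); m["vertical_fov"]=float(m["vertical_fov"]); return m
E
python3 - <<'E'
from act import *
for n in("bush","hex"):
    m=loadw(n)
    for b in((255,320,160,195),(255,320,358,395)):
        X=tipz(m,b); print(n,b,len(X),X.min(0).round(4),X[X[:,2]<X[:,2].min()+.004].mean(0).round(4))
hand.gripper_to(1.0)
for i,P in enumerate(([.4421,.172,.15],[.62,-.2455,.15],[.62,-.2455,.1])):
    robot.move_to(P,q(np.arctan2(P[1],P[0]))) ; s=st(""); print(s["joint_pos"].round(4)); wrist(f"t{i}")
    m=loadw(f"t{i}")
    for b in((255,320,160,195),(255,320,358,395)):
        X=tipz(m,b); print(b,len(X),X.min(0).round(4),X[X[:,2]<X[:,2].min()+.004].mean(0).round(4))
E
```

```text
bush (255, 320, 160, 195) 1563 [0.4042 0.2077 0.3029] [0.4144 0.212  0.3051]
bush (255, 320, 358, 395) 1774 [0.4356 0.1234 0.3026] [0.4457 0.1325 0.3049]
hex (255, 320, 160, 195) 1564 [ 0.4748 -0.1439  0.3023] [ 0.4858 -0.1393  0.3048]
hex (255, 320, 358, 395) 1776 [ 0.4447 -0.2336  0.303 ] [ 0.4555 -0.2193  0.3053]
 t 8.38 [0.4421 0.172  0.15  ] F [1.2 0.  0.2] gap 1.003
[ 0.2819  0.2271  1.7962 -0.      1.1182  1.4818]
(255, 320, 160, 195) 2267 [ 0.2372  0.2057 -0.0023] [ 0.2986  0.238  -0.0003]
(255, 320, 358, 395) 2398 [ 0.3199 -0.0057 -0.0023] [ 3.912e-01  2.000e-02 -3.000e-04]
 t 10.09 [ 0.6199 -0.244   0.1501] F [ 0.  -0.1 -0.4] gap 0.999
[-4.3870e-01  4.7820e-01  1.3844e+00  7.0000e-04  1.2796e+00  1.5075e+00]
(255, 320, 160, 195) 2256 [ 0.4968 -0.2091 -0.0027] [ 5.56e-01 -9.84e-02 -4.00e-04]
(255, 320, 358, 395) 2395 [ 0.4147 -0.347  -0.0024] [ 4.795e-01 -3.209e-01 -3.000e-04]
 t 10.46 [ 0.6184 -0.2435  0.0987] F [0.1 0.8 0.3] gap 1.0
[-4.3870e-01  5.2350e-01  1.4441e+00  2.0000e-04  1.1789e+00  1.5075e+00]
(255, 320, 160, 195) 2267 [ 0.527  -0.2089 -0.0022] [ 5.669e-01 -1.281e-01 -4.000e-04]
(255, 320, 358, 395) 2395 [ 0.4581 -0.3343 -0.0025] [ 5.127e-01 -3.126e-01 -3.000e-04]
```

```bash
python3 - <<'E'
from h import *
for n,e in(("bush",.27),("hex",.27),("t0",.15),("t1",.15),("t2",.0987)):
    m=loadw(n)
    for b in((255,320,160,195),(255,320,358,395)):
        X=tipz(m,b); X=X[X[:,2]>.1]; print(n,len(X),(X[:,2].min()-e).round(4),X[X[:,2]<X[:,2].min()+.004].mean(0).round(4))
E
```

```text
bush 1563 0.0329 [0.4144 0.212  0.3051]
bush 1774 0.0326 [0.4457 0.1325 0.3049]
hex 1564 0.0323 [ 0.4858 -0.1393  0.3048]
hex 1776 0.033 [ 0.4555 -0.2193  0.3053]
t0 1565 0.032 [0.4267 0.2116 0.1847]
t0 1778 0.0323 [0.4579 0.132  0.1848]
t1 1557 0.0326 [ 0.6361 -0.2045  0.185 ]
t1 1777 0.0322 [ 0.6045 -0.2838  0.1849]
t2 1567 0.0324 [ 0.6346 -0.2041  0.1335]
t2 1775 0.0321 [ 0.6031 -0.2834  0.1335]
```

The offset is constant everywhere: tips sit 25 mm above the reported TCP when shut and 32 mm above it when open, so the tool effectively ends 42 mm short of what was stated. I'll correct for it in commanded heights, keep the guards, and check the gap after each grip.

```bash
python3 - <<'E'
s=open('act.py').read()
s=s.replace('def yaws','DZ=-.042  # measured tool-length correction\ndef yaws')
s=s.replace('hi=0.15):\n','hi=0.11):\n    z=z+DZ\n')
s=s.replace('print("guard",robot.line_to([*xy,z],v=.08,guard=12)); st("down")','print("guard",robot.line_to([*xy,z],v=.06,guard=8)); st("down")')
open('act.py','w').write(s)
from act import *
for P in ([.62,-.2455,-.013],[.642,-.077,-.013],[.6605,.085,-.013],[.6186,.2485,-.013]): print(robot.solve_ik(P,q(np.arctan2(P[1],P[0]))) is not None)
pick([.4421,.172],.028+.028,-68,.75,60)
wrist("b2")
E
```

```text
True
True
True
True
guard False
down t 13.59 [0.4419 0.172  0.0137] F [ 0.  -0.  -0.4] gap 0.751
gripped t 13.98 [0.4425 0.1726 0.015 ] F [-0.7  1.9  8.2] gap 0.373
lifted t 14.85 [0.4422 0.172  0.1099] F [-0.6 -0.7 -3.8] gap 0.37
```

View pics/w_b2.png

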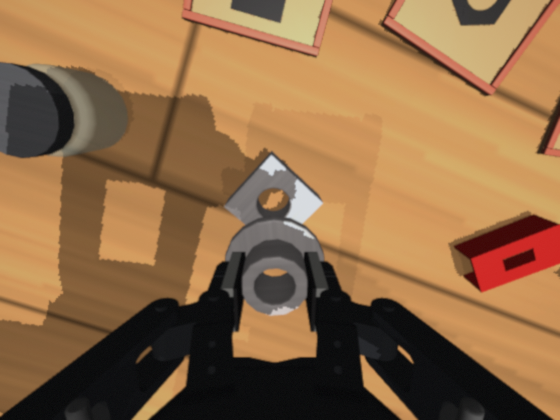

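The bush is gripped (gap 0.373 ≈ 32–34 mm) and sits above the nut in the view at (275,270). Placing it in the round tray.

```bash
sed -i 's/z-.003\],v=.03,guard=6/z-.006],v=.03,guard=6/' act.py; python3 - <<'E'
from act import *
place([.6208,-.2453],.004+.028,np.degrees(np.arctan2(-.245,.62))-90,.75,hi=.13)
wrist("b3")
m=loadw("b3")
E
```

```text
over t 16.57 [ 0.6205 -0.2436  0.1297] F [-1.5 -0.8 -3.3] gap 0.366
guard True
set t 17.96 [ 0.6206 -0.2453 -0.0089] F [ 0.7 -0.9  5.3] gap 0.368
up t 19.38 [ 0.6207 -0.2453  0.1302] F [ 0.3 -0.4  0.1] gap 0.755
```

View pics/w_b3.png

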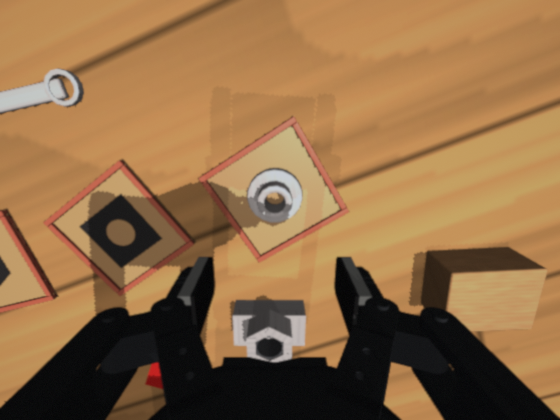

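The bush sits centred in its tray at (275,196). Next, the hex nut.

```bash
python3 - <<'E'
from act import *
pick([.4847,-.1859],.028+.028,-51.7,.8,60)
wrist("h1")
place([.6603,.085],.004+.028,-37,.8,hi=.13)
robot.move_to([.4447,.1735,.12],q(np.arctan2(.1735,.4447)))
wrist("h2")
E
```

```text
guard False
down t 21.71 [ 0.4846 -0.1858  0.0138] F [ 0.1 -0.6  0.4] gap 0.799
gripped t 22.04 [ 0.4849 -0.1859  0.0146] F [-0.7  2.1  3.9] gap 0.52
lifted t 22.91 [ 0.4847 -0.1859  0.1098] F [-0.3  0.2 -4.4] gap 0.529
over t 24.18 [0.6592 0.0835 0.1292] F [-1.5  0.3 -3.3] gap 0.522
guard True
set t 25.58 [ 0.6601  0.0851 -0.0093] F [-0.3  1.3  4.9] gap 0.525
up t 26.95 [0.6602 0.085  0.1302] F [-0.4 -0.4 -0.4] gap 0.8
```

View pics/w_h1.png

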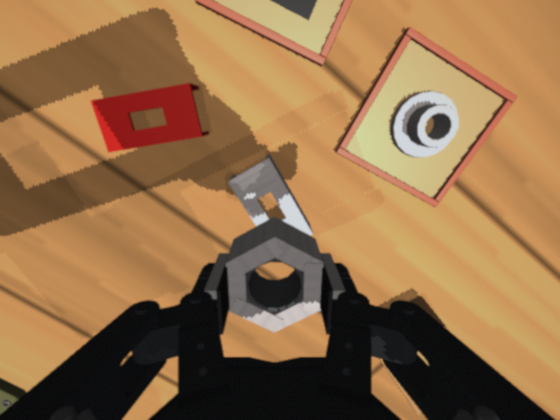

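View pics/w_h2.png

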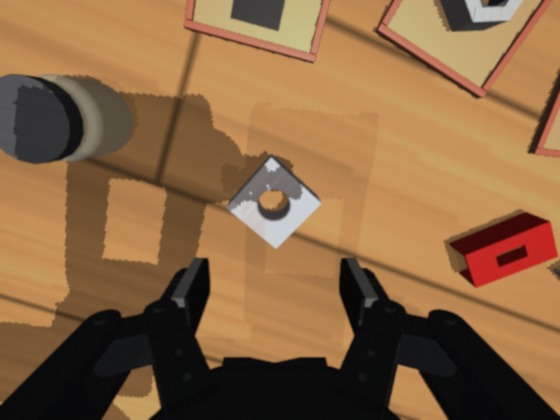

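The hex nut is in its tray, and the square nut stands free at (273,202). I'll measure it afresh and move it.

```bash
cat >> h.py <<'E'
def cloud(m,b):
    d=m["d"]; v0,v1,u0,u1=b
    vv,uu=np.mgrid[v0:v1,u0:u1]; uv=np.c_[uu.ravel(),vv.ravel()].astype(float)
    nn=cv2.undistortPoints(uv.reshape(-1,1,2),K(m),m["dist"]).reshape(-1,2)
    D=d[v0:v1,u0:u1].ravel(); return (np.c_[nn,np.ones(len(nn))]*D[:,None]-m["t"])@m["R"]
def rectz(m,b,lo,hi):
    X=cloud(m,b); X=X[(X[:,2]>lo)&(X[:,2]<hi)]
    r=cv2.minAreaRect(X[:,:2].astype(np.float32)); print("rect",len(X),np.round(r[0],4),np.round(r[1],4),round(r[2],1),"z",np.median(X[:,2]).round(4)); return r
E
python3 - <<'E'
from act import *
r=rectz(loadw("h2"),(145,255,222,328),.023,.033)
phi=r[2]-90
if max(r[1])<.066 and min(r[1])>.058:
    pick(r[0],.028,phi,.95,60); wrist("s1")
    place([.642,-.0767],.004+.028,14.2,.95,hi=.13)
    robot.move_to([.485,-.186,.12],q(np.arctan2(-.186,.485))); wrist("s2")
E
```

```text
rect 3686 [0.4446 0.1738] [0.0621 0.0625] 69.2 z 0.0276
guard False
down t 30.2 [ 0.4444  0.1738 -0.0143] F [ 1.4  0.2 -0.4] gap 0.946
gripped t 30.52 [ 0.4448  0.1739 -0.0134] F [-1.2  0.1  5.8] gap 0.71
lifted t 31.49 [0.4438 0.1736 0.1091] F [-0.3  0.5 -3.9] gap 0.712
over t 32.76 [ 0.6405 -0.0756  0.1283] F [-0.7 -0.9 -4. ] gap 0.708
guard True
set t 34.16 [ 0.6418 -0.0767 -0.0094] F [-1.2  0.7  4.6] gap 0.711
up t 35.51 [ 0.6419 -0.0767  0.1302] F [ 0.6 -0.9 -0.8] gap 0.949
```

View pics/w_s2.png

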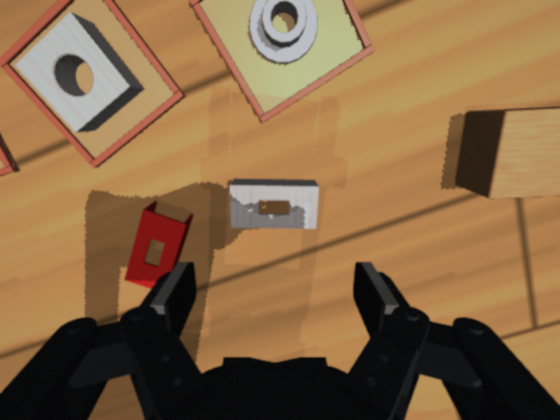

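The channel is free at (274,204). I'll pick it, then look at the oblong tray from the wrist before placing.

```bash
python3 - <<'E'
from act import *
r=rectz(loadw("s2"),(170,245,222,328),.023,.033)
long_=r[2] if r[1][0]>r[1][1] else r[2]+90
print("long",long_)
if abs(max(r[1])-.08)<.004 and abs(min(r[1])-.041)<.004:
    pick(r[0],.028,long_-90,.8,40,hi=.13); wrist("c1")
    P=[.54,.215,.16]; robot.move_to(P,q(yaws(-82.2,P))); wrist("c2"); st("")
E
```

```text
rect 3405 [ 0.4826 -0.1844] [0.08   0.0418] 68.3 z 0.0276
long 68.33802032470703
guard False
down t 40.17 [ 0.4824 -0.1843 -0.0143] F [ 0.7  0.6 -0.4] gap 0.801
gripped t 40.52 [ 0.483  -0.1845 -0.0136] F [-0.5  1.5  2.8] gap 0.474
lifted t 41.58 [ 0.4816 -0.1839  0.1289] F [ 0.8  0.3 -1.5] gap 0.471
 t 43.18 [0.54   0.2139 0.1594] F [-1.2  0.2 -1.8] gap 0.47
```

View pics/w_c2.png

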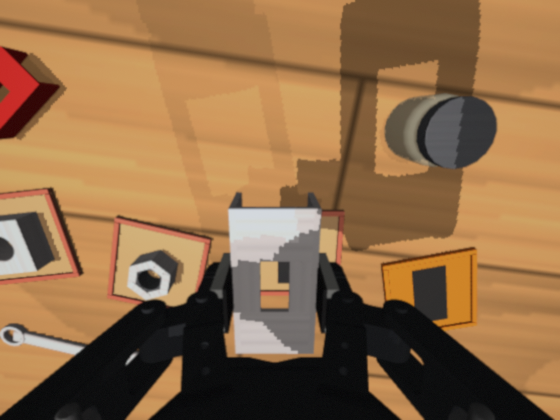

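From this yaw the held channel hides the tray. The top-view centre with the ~2 mm offset seen at the other three trays is well inside tolerance, so I'll place it and check afterwards.

```bash
python3 - <<'E'
from act import *
place([.6186,.2485],.004+.028,-82.2,.75,hi=.13)
P=[.5,.0,.28]; robot.move_to(P,q(0)); st(""); wrist("f0")
robot.move_to([.5,.15,.28],q(.2)); wrist("f1")
for n in("top","side"):
    p,d=eyes.snapshot(n); np.savez(f"snap_{n}2.npz",p=p,d=d); cv2.imwrite(f"pics/{n}2.png",p[...,::-1])
E
```

```text
over t 43.63 [0.6192 0.2474 0.1287] F [-0.5 -0.2 -2.1] gap 0.469
guard True
set t 45.03 [ 0.6184  0.2485 -0.0095] F [-0.8 -0.1  4.6] gap 0.473
up t 46.39 [0.6185 0.2485 0.1302] F [-0.3  1.  -1.5] gap 0.752
 t 48.83 [5.000e-01 2.000e-04 2.795e-01] F [ 0.4 -0.3  0.1] gap 0.748
```

View pics/w_f0.png

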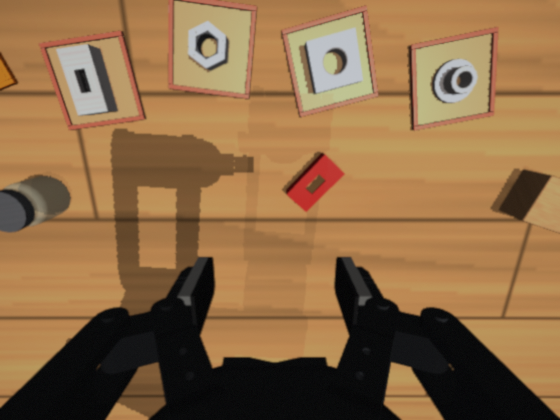

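View pics/w_f1.png

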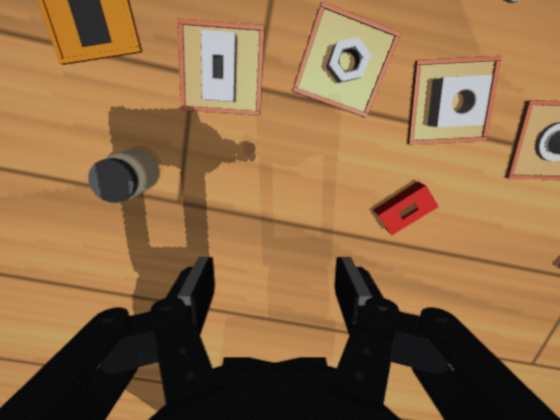

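View pics/top2.png

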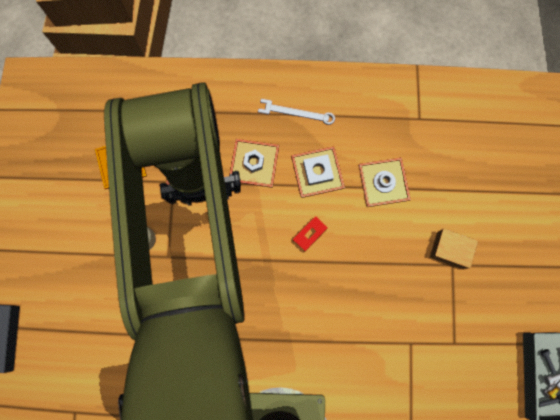

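All four parts are flat in their trays (f0: channel (90,78), hex nut (209,46), square nut (333,61), bush (458,80)). Now a numeric check of each part's centre against its tray's rim.

```bash
python3 - <<'E'
from h import *
for n in("f0","f1"):
    m=loadw(n); p=m["p"]; hsv=cv2.cvtColor(p,cv2.COLOR_RGB2HSV)
    red=((hsv[...,0]<9)|(hsv[...,0]>165))&(hsv[...,1]>95); red[150:]=0
    vv=cv2.morphologyEx(red.astype(np.uint8),cv2.MORPH_CLOSE,np.ones((3,3)))
    for a,c,l in blobs(vv,100):
        pts=np.argwhere(l)[:,::-1].astype(float)
        if pts.min()<1 or pts[:,0].max()>558: continue
        r=cv2.minAreaRect(ray(m,pts,.008)[:,:2].astype(np.float32))
        if max(r[1])>.13: continue
        u0,v0=pts.min(0).astype(int);u1,v1=pts.max(0).astype(int)
        X=cloud(m,(v0,v1,u0,u1)); T=X[(X[:,2]>.0295)&(X[:,2]<.036)]
        rr=cv2.minAreaRect(T[:,:2].astype(np.float32))
        A=np.c_[T[:,:2],np.ones(len(T))]; k=np.linalg.lstsq(A,T[:,2],rcond=None)[0]
        print(n,"tray",np.round(r[0],4),np.round(r[1],3),round(r[2],1),"part",np.round(rr[0],4),np.round(rr[1],3),round(rr[2],1),"top z",np.median(T[:,2]).round(4),"d",np.round(np.hypot(*(np.array(r[0])-rr[0])),4),"tilt",np.hypot(*k[:2]).round(3))
mt=np.load("snap_top.npz")["p"].astype(int); b=np.load("snap_top2.npz")["p"].astype(int)
print("carton diff",abs(mt-b)[225:272,428:480].mean())
E
```

```text
f0 tray [ 0.6697 -0.0691] [0.052 0.11 ] 14.6 part [ 0.647  -0.0757] [0.052 0.062] 14.0 top z 0.0314 d 0.0237 tilt 0.002
f0 tray [ 0.6204 -0.2439] [0.11  0.113] 10.4 part [ 0.6203 -0.2443] [0.033 0.031] 29.1 top z 0.0312 d 0.0004 tilt 0.009
f0 tray [0.6187 0.247 ] [0.111 0.113] 7.8 part [0.6189 0.2481] [0.08  0.043] 7.6 top z 0.0314 d 0.0011 tilt 0.002
f0 tray [ 0.5857 -0.0514] [0.057 0.027] 71.2 part [ 0.6052 -0.058 ] [0.002 0.007] 1.3 top z 0.032 d 0.0206 tilt 0.299
f1 tray [0.68   0.0832] [0.11  0.071] 83.2 part [0.6644 0.0855] [0.041 0.05 ] 11.1 top z 0.0312 d 0.0158 tilt 0.007
f1 tray [0.6185 0.248 ] [0.111 0.111] 8.0 part [0.6184 0.2477] [0.081 0.041] 7.6 top z 0.0314 d 0.0003 tilt 0.003
f1 tray [ 0.6417 -0.0749] [0.11  0.113] 14.5 part [ 0.6421 -0.0768] [0.062 0.065] 13.9 top z 0.0315 d 0.002 tilt 0.002
carton diff 21.06519367157665
```

Bush, channel and square nut are within 2 mm of their tray centres with tilt ≤0.009. The hex tray's rim was split into pieces, so I'll redo it, and compare the carton and jar positions before and after.

```bash
python3 - <<'E'
from h import *
from station import eyes
m=loadw("f1"); p=m["p"]; hsv=cv2.cvtColor(p,cv2.COLOR_RGB2HSV)
red=((hsv[...,0]<9)|(hsv[...,0]>165))&(hsv[...,1]>85)
b=(0,120,288,404); mk=np.zeros_like(red); mk[b[0]:b[1],b[2]:b[3]]=red[b[0]:b[1],b[2]:b[3]]
pts=np.argwhere(mk)[:,::-1].astype(float)
r=cv2.minAreaRect(ray(m,pts,.008)[:,:2].astype(np.float32)); print("tray",r)
rectz(m,b,.0285,.036)
mt=eyes.camera_model("top")
a0=np.load("snap_top.npz")["p"];a1=np.load("snap_top2.npz")["p"]
A=a0[220:275,420:485];f=a1[210:285,410:495]; rs=cv2.matchTemplate(f,A,cv2.TM_CCOEFF_NORMED); print("carton",cv2.minMaxLoc(rs)[1::2])
s0=np.load("snap_side.npz")["p"];s1=np.load("snap_side2.npz")["p"]
for nm,(v0,v1,u0,u1) in dict(carton=(312,370,290,342),jar=(140,178,188,218)).items():
    rs=cv2.matchTemplate(s1[v0-10:v1+10,u0-10:u1+10],s0[v0:v1,u0:u1],cv2.TM_CCOEFF_NORMED); print(nm,cv2.minMaxLoc(rs)[1::2])
E
```

```text
tray ((0.6598542928695679, 0.08581839501857758), (0.11028742045164108, 0.11123676598072052), 82.9603271484375)
rect 920 [0.6607 0.0848] [0.0459 0.0512] 23.1 z 0.0312
carton (0.9965938925743103, (10, 10))
carton (0.999605119228363, (10, 10))
jar (0.8782332539558411, (10, 10))
```

The hex nut is 1.3 mm from its tray centre, and the jar and carton haven't moved (zero-pixel shift). Handing in.

```bash
python3 - <<'E'
from act import *
st("end"); print(ticket.job_done())
E
```

```text
end t 49.68 [0.5001 0.1489 0.28  ] F [0.1 0.2 0.3] gap 0.753
the job is handed in; nothing more can be done
None
```

All four parts are in their own trays, released and lying flat, and I handed the job in at 49.7 s of the 83 s allowed. No verdict was reported.

- **First grasp missed:** the gripper closed on nothing above the bush. The fingertips turned out to sit about 42 mm higher than the stated tool geometry says, and this held at every pose I checked. I corrected the heights for that, and every later grip and set-down worked. Each part was lowered onto its tray floor until the force guard stopped it, then released.
- **Last checks, part centre to tray centre:**

| Part | Offset | Note |
|---|---|---|
| bush | 0.4 mm | fitted tilt up to 0.009 rad |
| channel | 0.3–1.1 mm | within 0.4° of the outline's direction |
| square nut | 2.0 mm | second view cut off by the frame, so from one view only |
| hex nut | 1.3 mm | measured in one view, after redoing the rim outline |

- **Heights:** part tops read 31.2–31.5 mm against 32 mm nominal.
- **Jar and carton:** no pixel shift. The jar match was weaker (0.88), probably because the arm's shadow lay across it.
- **Disagreement:** the fixed cameras and the wrist camera differed by roughly 2–6 mm on tray positions, most for the side camera. I used the wrist values. The oblong tray was not fully visible from the wrist beforehand, so I used its top-view position shifted by about 2 mm; the final views confirmed it.

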